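# Fit the guide lid and hold the gauge rod in the paint pot

### The job

In the lantern painter's studio, fit onto the wide open paint pot the one of the two guide lids that matches it, fully home and level, and let go of it. Then lift the gauge rod out of its wooden stand, bring it over the lid and lower it from above through the lid's collar without touching the lid or the pot, until the dark ring on its stem is level with the collar's top. Finish while still holding the rod there, upright, still and centred in the collar; leave the small pot, the small lid and the squeeze bottle where they are.

Things in the scene. Friction and masses are not known exactly. Their poses are not given: they have to be found in the camera images.
- pot: the wide paint pot: open white round plastic pot, 88 mm outer diameter, 80 mm inner diameter, 75 mm high, wall 4 mm, bottom 5 mm thick; fixed to the table, upright. Origin at the centre of its underside on the table, z up
- lid: large guide lid (fits the wide pot), loose, grey, 120 g, round: flange 92 mm wide, 6 thick; below it a tapered plug 10 deep, 75 mm wide at the flange, 70 at its lower end; on top a collar 40 mm wide, 32 high, to grip. A 22 mm bore runs down the axis. Origin on the axis at the flange's underside, z up: 10 mm above the table at the start (lies on its plug), at the pot's rim (75 mm) when seated
- lid_bore (a point): centre of the bore's upper mouth on the large guide lid, at the collar's top, 38 mm above the lid's origin (113 mm above the table when seated)
- small_lid: the small guide lid, leave alone: same build and same collar and bore, but its flange is only 66 mm in diameter and its plug 49 mm, so it would fall into the wide pot. Origin on the axis at the flange's underside
- stand: fixed rod stand: dark steel base 85 x 85 x 6 mm, on it a square wooden post 40 x 40 mm whose top is 118 mm above the table, with a vertical 14 mm hole in which the rod's stem hangs. Origin at the centre of its underside, z up
- rod: gauge rod, loose, 90 g, upright in the stand: steel stem 10 mm wide, 110 long; above it a round wooden handle 26 mm wide, 60 long, whose lower end rests on the stand's post. Origin at the stem's lower tip, z up along the axis: handle from 110 to 170 mm. In the stand the tip is 8 mm above the table, the handle from 118 to 178 mm; lift over 110 mm straight up to free it
- rod_mark (a point): the dark ring on the stem (3 mm wide, its middle), on the rod's axis, 95 mm above the tip and 15 mm below the handle
- rod_tip (a point): the lower tip of the rod's stem
- small_pot: small open white pot, 62 mm diameter, 75 mm high, loose bystander, leave alone. Origin at the centre of its underside
- bottle: upright clear squeeze bottle with white cap, 56 mm diameter, 150 mm high, loose bystander, leave alone. Origin at the centre of its underside
Things that resemble listed ones, but are neither listed nor needed, are in the scene too. What is shaped like the rod but green is not meant.

How it is judged:
By the outcome, as a careful person would: the job done as asked, in the order asked, and still so for the second after the job is handed in, while the arm keeps its last pose, push and grip.
It also fails if it takes over 54 s, if anything falls off the work surface, if the arm or the gripper's body presses on something with over 40 N, if the wrist force passes 120 N, or if a joint passes its speed limit or range.

### The arm

A 6-joint arm with a two-finger parallel gripper is mounted at the origin on the work surface. World frame = base frame: x ahead of the robot, y to its left, z up, the work surface at z = 0. Lengths are in m, angles in rad, forces in N, time in s.
With the tool pointing down it reaches from about 0.35 to 0.775 m from the base axis. Payload 5.5 kg.
Tool frame: the origin (TCP) lies at the very end of the fingers, on their centre line; the grasp point (between the pads) lies 19 mm behind it; z points along the fingers, y is the line along which they close (so a half turn about z gives the same grasp; the last joint's range is limited). The gripper opens to 85 mm and grips with 20 to 120 N. Pads are 22 mm wide; open, the fingers measure 114 mm over their backs; the gripper's body (76 mm by 85 mm) begins 54 mm behind the grasp point. The pads swing forward as they close: fully open they stand 13 mm farther back than shut.
Start: joints at [1.129, 0.313, 0.046, 1.304, 0, 1.431], TCP at [0.171, 0.549, 0.231] pointing down, gripper open.
Joint ranges: [-2.76, 2.76], [-0.86, 1.69], [-1.03, 1.26], [-2.2, 2.34], [-1.47, 1.5], [-3.14, 3.14]. Speed limits (rad/s): [2.57, 2.57, 3.14, 3.14, 3.14, 3.14].

### API

Orientations are given as a unit quaternion [w, x, y, z].
In Python, from workcell import env, cams, ticket, spotter gives the robot as it stands.
- The arm moves only by the tool jog_arm, never from a script. Its argument "increments" is a list that holds one entry, the list of rows, each a list of 7 numbers: the shift along the tool's x, y, z in units of 0.25 m (1.0 is 0.25 m), then the turn, a rotation vector about the tool's x, y, z in units of 180 degrees (1.0 is 180 degrees), then the closure in counts, from 0 (fully open) to 255 (shut). A call has 1 to 20 rows; each row shifts and turns the commanded pose from where the row before left it, along the tool's axes as they then stand; what a row does not reach is not made up. A row lasts 1/10 s, in which the tool goes at most 50 mm and 8.59 degrees, less where a joint would pass 70% of its speed; a pose out of reach is approached as far as the arm can. A call with a number of a shift or a turn outside -1 to 1 is refused whole. A call with a gripper value outside its range is refused whole. The fingers move at their own pace and stop on an object; "force" is the grip in N (left out, the last holds). Time passes only in rows, so rows that do not move let the fingers close. It gives the time, the measured TCP pose, the force, the opening and the grip force at its end, in the units of the state.
- env.get_state(): the state, without advancing time (a new reading comes with each control period).
- cams.read_camera(name): name is "scene" or "top"; returns a dict with "pixels" (480x640x3 uint8, red, green, blue), "fx", "fy", "cx", "cy" (pixels), "xyz" and "attitude" of the camera in the world. Camera axes: x right, y down, z forward; pixel columns grow to the right and rows downward; lengths in m; the calibration is good to about 2 mm. A picture is of the moment at which its call begins. There is no depth.
- ticket.hand_in(): hands the job in; it is judged then, once.
Trained networks look in the newest picture that a camera, given by its name, has taken for a name from the list of things; names that differ only in an ending like _2 or _b are one class to them, and where a whole thing is asked for, a point or a joint stands for the part that bears it (a point fixed in the world has none). Each returns a list of dicts, best first, with "conf" (0 to 1); they miss things now and then, are a little off and sometimes report something else, mostly with a low value. They report only what shows in the picture. A call takes as long as a camera call. They do not tell look-alikes from the thing itself.
- spotter.find_in(target, camera): "uv" ([column, row] in pixels, amid what is visible of it).
- spotter.cut_out(target, camera): "region" (480x640 bool, what is visible of it) and "uv" ([column, row] in pixels, amid what is visible of it).
- spotter.landmark_of(target, camera): "uv" ([column, row] in pixels: a listed point, or the origin of a listed thing).
The state is a dict: "clock": time; "joint_pos": joint angles; "qvel": joint speeds; "tau": joint torques, N m; "tcp_pos": TCP position; "orientation": TCP orientation; "wrist_force": force on the tool from outside, world axes, zero at the start; "ft_torque": the same for the moment, N m; "finger_gap": finger opening in m; "grip_force": force on a finger pad.
Only numpy, scipy, OpenCV 4.12 (cv2) and the standard library are available. Lean on these libraries where they do the work, as an engineer would, in place of code of your own. Each camera call takes 0.05 s, during which the arm holds its last target. There are 200 camera calls.

## Working session

There is one attempt and no reset: what is moved stays moved. The work goes in short steps, Python scripts to look and compute and a tool call to move; the robot and the scene stay as the last step left them, time stands still between calls to the robot, and variables do not carry over. Pictures are saved under pics/ and viewed, at most 10 in all, crops included, and the job is handed in when it is done.

Besides the shell and the picture viewer there is one more tool, called after ">>>" as a command line: name --argument value ..., lists and objects as JSON in quotes. jog_arm: Moves the arm, as the interface text tells. Shifts and turns lie within -1 to 1; 1 stands for 0.25 m of shift or 180 degrees of turn. Its arguments: {"type":"object","properties":{"increments":{"type":"array"},"force":{"type":"number"}},"required":["increments"]}

```bash
mkdir -p pics; cat > h.py <<'E'
import numpy as np, cv2
from scipy.spatial.transform import Rotation as R
from workcell import env, cams, ticket, spotter
def Rq(q): return R.from_quat([q[1],q[2],q[3],q[0]])
def camR(c):
    a=np.array(c['attitude'],float)
    return a if a.shape==(3,3) else Rq(a).as_matrix()
def onz(c,uv,z):
    d=camR(c)@np.array([(uv[0]-c['cx'])/c['fx'],(uv[1]-c['cy'])/c['fy'],1]); p=np.array(c['xyz'])
    return p+d*(z-p[2])/d[2]
def proj(c,P):
    q=camR(c).T@(np.array(P)-np.array(c['xyz'])); return np.array([c['fx']*q[0]/q[2]+c['cx'],c['fy']*q[1]/q[2]+c['cy']])
def save(c,n): cv2.imwrite('pics/'+n,cv2.cvtColor(c['pixels'],cv2.COLOR_RGB2BGR))
E
python3 - <<'E'
from h import *
s=env.get_state(); print(s)
Z=dict(pot=0,lid=.01,lid_bore=.048,small_lid=.01,stand=0,rod=.008,rod_mark=.103,small_pot=0,bottle=0)
for n in ('scene','top'):
    c=cams.read_camera(n); save(c,n+'0.png'); print(n,c['xyz'],c['attitude'],c['fx'],c['cx'],c['cy'])
    for t in Z:
        for d in spotter.landmark_of(t,n)[:4]: print(t,round(d['conf'],2),np.round(d['uv'],1),onz(c,d['uv'],Z[t]).round(3))
E
```

```text
{'clock': 0.0, 'joint_pos': array([1.12941574e+00, 3.14029813e-01, 4.49527246e-02, 1.30357872e+00,
       2.76735809e-06, 1.43119784e+00]), 'qvel': array([-0.00028288,  0.00012836,  0.00080676, -0.00010493,  0.00176319,
        0.00199527]), 'tau': array([-2.75523225e-04, -4.80625319e+01,  2.98534405e+01,  1.94529112e-02,
       -4.73687419e-05,  5.01410369e-06]), 'tcp_pos': array([0.17068836, 0.54854258, 0.23038139]), 'orientation': array([-2.67623529e-04,  1.50319058e-01,  9.88637100e-01, -8.90392744e-04]), 'wrist_force': array([ 0.25172577, -0.51958698, -0.05504405]), 'ft_torque': array([ 0.04123845, -0.00687438, -0.01032535]), 'grip_force': 0.0, 'finger_gap': 0.0852172480895747}
scene [ 1.02087118 -0.34966606  0.76509751] [-0.28596601  0.85077208  0.41635053 -0.14512941] 436.6574228545299 315.71366842831236 240.73713846822932
pot 0.79 [343.7 243.6] [0.598 0.046 0.   ]
lid 0.56 [409.3 215. ] [0.633 0.211 0.01 ]
lid 0.55 [393.2 275. ] [0.728 0.069 0.01 ]
lid 0.17 [342.3 244.7] [0.604 0.037 0.01 ]
lid_bore 0.68 [409.  206.7] [0.635 0.199 0.048]
small_lid 0.91 [366.7 165.2] [0.45  0.
[... 751 characters left out ...]
34.7] [0.635 0.203 0.01 ]
lid_bore 0.69 [185.4 232. ] [0.635 0.211 0.048]
small_lid 0.85 [170.6 320.7] [0.463 0.245 0.01 ]
small_lid 0.37 [438.2 284.9] [ 0.532 -0.291  0.01 ]
stand 0.82 [427.1 285. ] [ 0.533 -0.27   0.   ]
stand 0.43 [194.9 236.7] [0.633 0.203 0.   ]
rod 0.87 [413.4 332.7] [ 0.437 -0.239  0.008]
rod 0.8 [426.9 286.6] [ 0.529 -0.268  0.008]
rod_mark 0.75 [440.4 283.5] [ 0.53  -0.274  0.103]
rod_mark 0.7 [494.3 274.5] [ 0.546 -0.374  0.103]
small_pot 0.6 [256.6 193.8] [0.722 0.079 0.   ]
small_pot 0.52 [169.9 324.8] [0.455 0.249 0.   ]
small_pot 0.16 [193.8 234.5] [0.637 0.206 0.   ]
bottle 0.65 [186.5 229.2] [0.648 0.221 0.   ]
bottle 0.56 [465.4 227.3] [ 0.652 -0.353  0.   ]
```

View pics/scene0.png

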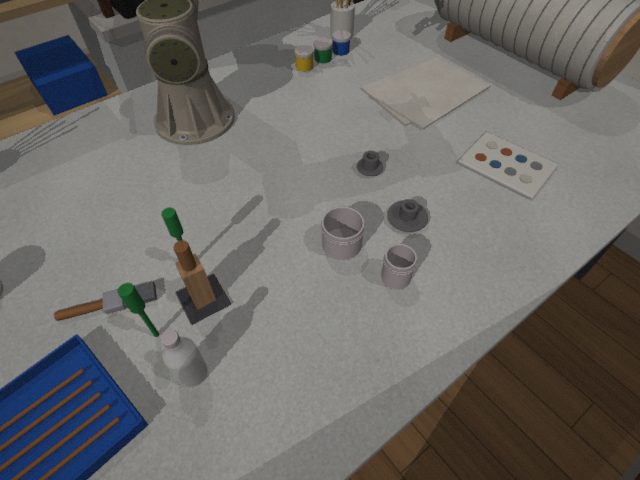

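View pics/top0.png

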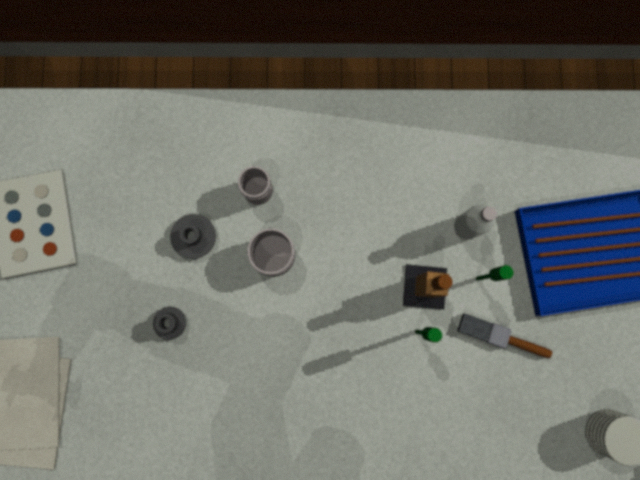

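The scene picture shows the large lid at (409,215), wide pot at (343,235), small pot at (399,265), small lid at (370,163) and the brown-handled rod in its stand at (185,255). The two green rods are decoys. In the top view the lid is at (193,236), the pot at (271,253) and the rod handle at (441,283). Next I'll fit silhouettes to refine these positions.

```bash
cat > fit.py <<'E'
from h import *
from scipy.optimize import minimize
A=np.linspace(0,2*np.pi,48,endpoint=False)
ring=lambda r,z:np.c_[r*np.cos(A),r*np.sin(A),0*A+z]
cone=lambda r0,z0,r1,z1:np.r_[ring(r0,z0),ring(r1,z1)]
LID=[cone(.046,0,.046,.006),cone(.035,-.01,.0375,0),cone(.02,.006,.02,.038)]
POT=[cone(.044,0,.044,.075)]
HANDLE=[cone(.013,.110,.013,.170)]
def sil(c,parts,p,k=4):
    m=np.zeros((480*k,640*k),np.uint8)
    for P in parts:
        uv=np.array([proj(c,q+p) for q in P])
        cv2.fillConvexPoly(m,cv2.convexHull(((uv+.5)*k*16).round().astype(np.int32)),1,shift=4)
    return cv2.resize(m.astype(np.float32),(640,480),interpolation=cv2.INTER_AREA)
def fit(cs,ms,parts,p0,z):
    def cost(v):
        t=0
        for c,m in zip(cs,ms):
            s=sil(c,parts,np.r_[v/1000,z]); t+=1-np.minimum(s,m).sum()/np.maximum(s,m).sum()
        return t/len(cs)
    v0=np.array(p0[:2])*1000
    r=minimize(cost,v0,method='Nelder-Mead',options=dict(initial_simplex=[v0,v0+[8,0],v0+[0,8]],xatol=.1,maxiter=80))
    return (r.x/1000).round(4),round(1-r.fun,3)
def mask(t,n,c,near):
    best=None
    for d in spotter.cut_out(t,n):
        e=np.linalg.norm(np.array(d['uv'])-near)
        if e<25 and (best is None or e<best[0]): best=(e,np.array(d['region'],np.float32),d['conf'])
    return None if best is None else best[1]
def both(t,parts,p0,z,mid,cams_=('scene','top')):
    C=[];M=[]
    for n in cams_:
        c=cams.read_camera(n); m=mask(t,n,c,proj(c,[p0[0],p0[1],z+mid]))
        if m is None: print(t,n,'none'); continue
        C.append(c);M.append(m); print(t,n,fit([c],[m],parts,p0,z))
    if len(C)==2: print(t,'both',fit(C,M,parts,p0,z))
E
python3 - <<'E'
from fit import *
both('pot',POT,[.598,.048],0,.04)
both('lid',LID,[.635,.205],.01,.01)
for n in('scene','top'):
    c=cams.read_camera(n); near=proj(c,[.532,-.27,.148])
    hsv=cv2.cvtColor(c['pixels'],cv2.COLOR_RGB2HSV)
    for d in spotter.cut_out('rod',n):
        r=d['region']; print(n,d['conf'],d['uv'],near,r.sum(),np.median(hsv[r],0))
    m=mask('rod',n,c,near)
    if m is not None: print('rod',fit([c],[m],HANDLE,[.532,-.27],.008))
E
```

```text
pot scene (array([0.5928, 0.0423]), np.float64(0.949))
pot top (array([0.5944, 0.0424]), np.float64(0.957))
pot both (array([0.5939, 0.0421]), np.float64(0.951))
lid scene (array([0.63  , 0.2043]), np.float64(0.939))
lid top (array([0.6312, 0.2061]), np.float64(0.914))
lid both (array([0.6309, 0.2043]), np.float64(0.922))
scene 0.97 [183.0, 253.8] [182.77680319 258.09613203] 481 [ 13. 143.  86.]
scene 0.79 [133.8, 301.6] [182.77680319 258.09613203] 738 [ 66. 159.  72.]
rod (array([ 0.5282, -0.2644]), np.float64(0.931))
top 0.81 [500.7, 274.0] [444.23645381 280.84754515] 401 [ 65. 178.  80.]
top 0.74 [428.4, 334.7] [444.23645381 280.84754515] 311 [ 65. 201.  90.]
top 0.69 [442.5, 281.8] [444.23645381 280.84754515] 275 [ 14. 188.  97.]
top 0.3 [420.4, 287.3] [444.23645381 280.84754515] 1586 [45. 33. 40.]
rod (array([ 0.5287, -0.2644]), np.float64(0.913))
```

>>> jog_arm --increments '[[[0,0,0,0,0,-0.032,0],[0,0,0,0,0,-0.032,0],[0,0,0,0,0,-0.032,0],[-0.1314,-0.0983,0.0314,0,0,0,0],[-0.1314,-0.0983,0.0314,0,0,0,0],[-0.1314,-0.0983,0.0314,0,0,0,0],[-0.1314,-0.0983,0.0314,0,0,0,0],[-0.1314,-0.0983,0.0314,0,0,0,0],[-0.1314,-0.0983,0.0314,0,0,0,0],[-0.1314,-0.0983,0.0314,0,0,0,0],[-0.1314,-0.0983,0.0314,0,0,0,0],[-0.1314,-0.0983,0.0314,0,0,0,0],[-0.1314,-0.0983,0.0314,0,0,0,0],[-0.1314,-0.0983,0.0314,0,0,0,0],[-0.1314,-0.0983,0.0314,0,0,0,0],[-0.1314,-0.0983,0.0314,0,0,0,0],[-0.1314,-0.0983,0.0314,0,0,0,0],[0,0,0,0,0,0,0],[0,0,0,0,0,0,0]]]'

```text
clock: 3.6
tcp_pos: [0.6309, 0.204, 0.1205]
orientation: [-0.001, 0.001, 1.0, 0.0]
wrist_force: [-0.5, -0.2, -0.1]
finger_gap: 0.0856
grip_force: 0.0
```

>>> jog_arm --increments '[[[0,0,0.08,0,0,0,0],[0,0,0.1,0,0,0,0],[0,0,0.1,0,0,0,0],[0,0,0.06,0,0,0,0],[0,0,0.04,0,0,0,0],[0,0,0.024,0,0,0,0],[0,0,0,0,0,0,0],[0,0,0,0,0,0,200],[0,0,0,0,0,0,200],[0,0,0,0,0,0,200],[0,0,0,0,0,0,200],[0,0,0,0,0,0,200],[0,0,0,0,0,0,200],[0,0,0,0,0,0,200],[0,0,0,0,0,0,200],[0,0,0,0,0,0,200]]]' --force 45

```text
clock: 5.2
tcp_pos: [0.6315, 0.205, 0.0216]
orientation: [0.001, 0.0, 1.0, 0.0]
wrist_force: [-1.0, 0.1, 6.3]
finger_gap: 0.0397
grip_force: 45.6
```

>>> jog_arm --increments '[[[0,0,-0.03,0,0,0,200],[0,0,-0.08,0,0,0,200],[0,0,-0.12,0,0,0,200],[0,0,-0.12,0,0,0,200],[0,0,-0.08,0,0,0,200],[0,0,-0.03,0,0,0,200],[0,0,0,0,0,0,200],[0,0,0,0,0,0,200]]]'

```text
clock: 6.0
tcp_pos: [0.63, 0.2048, 0.134]
orientation: [-0.001, 0.0, 1.0, -0.0]
wrist_force: [-0.1, -0.2, -2.0]
finger_gap: 0.0398
grip_force: 45.6
```

```bash
python3 - <<'E'
from fit import *
s=env.get_state(); p=s['tcp_pos']; print(p,s['orientation'],s['wrist_force'],s['finger_gap'])
for n in('scene','top'):
    c=cams.read_camera(n); save(c,n+'1.png'); pr=proj(c,[p[0],p[1],p[2]]); print(pr)
    for t in ('lid','small_lid','lid_bore'):
        for d in spotter.landmark_of(t,n): print(n,t,d['conf'],d['uv'])
c=cams.read_camera('scene'); u=proj(c,p).astype(int)
im=cv2.cvtColor(c['pixels'],cv2.COLOR_RGB2BGR)[u[1]-70:u[1]+70,u[0]-90:u[0]+90]
cv2.imwrite('pics/crop1.png',cv2.resize(im,None,fx=4,fy=4,interpolation=cv2.INTER_CUBIC)); print(u)
E
```

```text
[0.63000273 0.2047589  0.13400997] [-1.01502499e-03  1.14023216e-04  9.99999466e-01 -1.58184151e-04] [-0.08046706 -0.17721796 -1.99437276] 0.03978128253455408
[416.11070847 175.9220963 ]
scene lid 0.78 [417.3, 177.8]
scene small_lid 0.71 [370.3, 168.4]
scene lid_bore 0.85 [418.4, 167.7]
[176.86852792 227.40488724]
top lid 0.59 [180.1, 228.0]
top small_lid 0.82 [167.5, 321.5]
top lid_bore 0.82 [171.3, 221.3]
top lid_bore 0.51 [178.2, 227.8]
[416 175]
```

View pics/crop1.png

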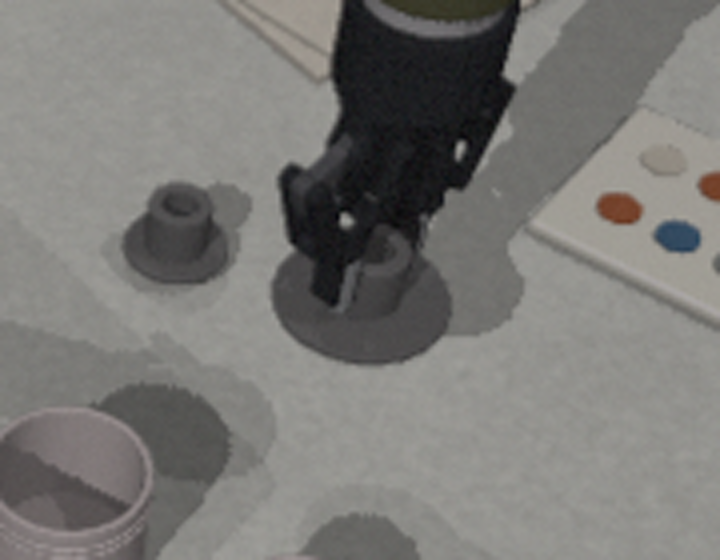

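The lid is held level: the crop shows the flange clear of the table and the collar between the fingers. I'll check its offset in the grip, masking out the dark gripper pixels.

```bash
cat > held.py <<'E'
from fit import *
def fitw(c,m,w,parts,p0,z):
    def cost(v):
        s=sil(c,parts,np.r_[v/1000,z])*w; return 1-np.minimum(s,m*w).sum()/np.maximum(s,m*w).sum()
    v0=np.array(p0[:2])*1000
    r=minimize(cost,v0,method='Nelder-Mead',options=dict(initial_simplex=[v0,v0+[8,0],v0+[0,8]],xatol=.1,maxiter=80))
    return (r.x/1000).round(4),round(1-r.fun,3)
E
python3 - <<'E'
from held import *
p=env.get_state()['tcp_pos']
for n in('scene','top'):
    c=cams.read_camera(n); g=c['pixels'].max(2); pr=proj(c,p)
    for d in spotter.cut_out('lid',n):
        if np.linalg.norm(np.array(d['uv'])-pr)>30: continue
        m=d['region'].astype(np.float32); print(n,d['uv'],m.sum(),np.percentile(g[d['region']],[2,10,50,90]))
        w=((cv2.erode(g,np.ones((3,3)))>40)|(m>0)).astype(np.float32)
        for z in (.1225,.1245): print(z,fitw(c,m,w,LID,p,z))
E
```

```text
scene [421.6, 178.5] 895.0 [43. 58. 74. 79.]
0.1225 (array([0.6275, 0.2057]), np.float64(0.888))
0.1245 (array([0.6285, 0.204 ]), np.float64(0.885))
top [181.1, 236.8] 863.0 [27. 40. 63. 82.]
0.1225 (array([0.6314, 0.2069]), np.float64(0.835))
0.1245 (array([0.6317, 0.2063]), np.float64(0.832))
```

>>> jog_arm --increments '[[[0.0206,-0.0931,0,0,0,0,200],[0.0206,-0.0931,0,0,0,0,200],[0.0206,-0.0931,0,0,0,0,200],[0.0206,-0.0931,0,0,0,0,200],[0.0206,-0.0931,0,0,0,0,200],[0.0206,-0.0931,0,0,0,0,200],[0.0206,-0.0931,0,0,0,0,200],[0,0,0.05,0,0,0,200],[0,0,0.05,0,0,0,200],[0,0,0.02,0,0,0,200],[0,0,0,0,0,0,200],[0,0,0,0,0,0,200]]]'

```text
clock: 7.85
tcp_pos: [0.5946, 0.0428, 0.1051]
orientation: [-0.0, -0.0, 1.0, 0.0]
wrist_force: [0.2, -0.1, -1.8]
finger_gap: 0.0396
grip_force: 45.7
```

```bash
python3 - <<'E'
from fit import *
s=env.get_state(); p=s['tcp_pos']; print(p,s['wrist_force'])
c=cams.read_camera('scene'); u=proj(c,p).astype(int)
im=cv2.cvtColor(c['pixels'],cv2.COLOR_RGB2BGR)[u[1]-60:u[1]+60,u[0]-75:u[0]+75]
cv2.imwrite('pics/crop2.png',cv2.resize(im,None,fx=5,fy=5,interpolation=cv2.INTER_CUBIC))
E
```

```text
[0.59462631 0.04279314 0.10509618] [ 0.16264105 -0.10809242 -1.81619312]
```

View pics/crop2.png

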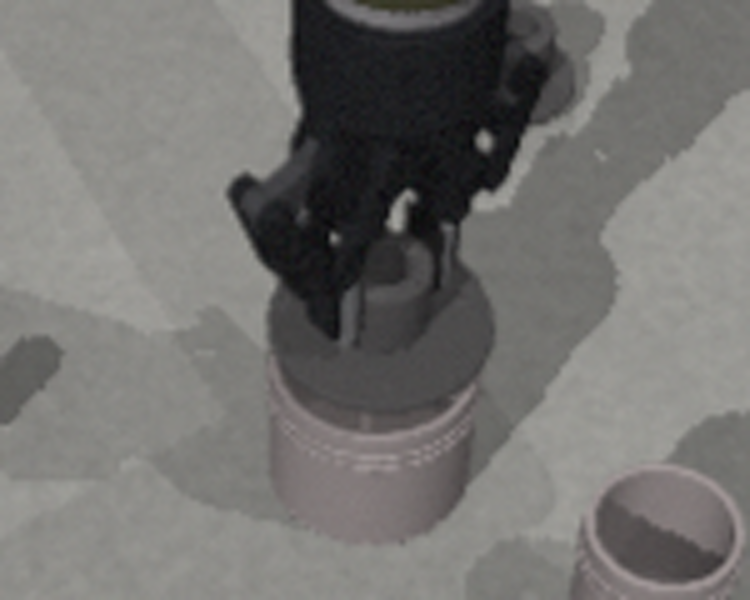

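The lid hangs centred about 2 cm above the rim. I'll lower it slowly, checking the force.

>>> jog_arm --increments '[[[0,0,0.016,0,0,0,200],[0,0,0.016,0,0,0,200],[0,0,0.016,0,0,0,200],[0,0,0.008,0,0,0,200],[0,0,0.008,0,0,0,200],[0,0,0,0,0,0,200]]]'

```text
clock: 8.5
tcp_pos: [0.5944, 0.042, 0.089]
orientation: [-0.0, 0.0, 1.0, 0.0]
wrist_force: [0.2, 0.7, -1.1]
finger_gap: 0.0398
grip_force: 45.7
```

>>> jog_arm --increments '[[[0,0,0.004,0,0,0,200],[0,0,0.004,0,0,0,200],[0,0,0.004,0,0,0,200],[0,0,0,0,0,0,200]]]'

```text
clock: 8.9
tcp_pos: [0.5948, 0.042, 0.0866]
orientation: [0.0, 0.0, 1.0, 0.0]
wrist_force: [-0.7, 0.2, 0.6]
finger_gap: 0.0395
grip_force: 45.8
```

>>> jog_arm --increments '[[[0,0,0.004,0,0,0,200],[0,0,0.004,0,0,0,200],[0,0,0,0,0,0,200],[0,0,0,0,0,0,200]]]'

```text
clock: 9.3
tcp_pos: [0.5948, 0.042, 0.0865]
orientation: [0.001, 0.0, 1.0, -0.0]
wrist_force: [-5.2, -0.3, 11.2]
finger_gap: 0.0396
grip_force: 46.9
```

Contact comes at 0.0865, exactly the seated height (grasp height plus 65 mm). I'll unload, release and retreat.

>>> jog_arm --increments '[[[0,0,-0.006,0,0,0,200],[0,0,0,0,0,0,200],[0,0,0,0,0,0,0],[0,0,0,0,0,0,0],[0,0,0,0,0,0,0],[0,0,0,0,0,0,0],[0,0,0,0,0,0,0],[0,0,0,0,0,0,0],[0,0,-0.05,0,0,0,0],[0,0,-0.1,0,0,0,0],[0,0,-0.14,0,0,0,0],[0,0,-0.16,0,0,0,0],[0,0,-0.16,0,0,0,0],[0,0,-0.12,0,0,0,0],[0,0,0,0,0,0,0]]]'

```text
clock: 10.8
tcp_pos: [0.5969, 0.0419, 0.275]
orientation: [0.005, 0.0, 1.0, -0.0]
wrist_force: [1.1, 1.2, 0.1]
finger_gap: 0.0857
grip_force: 0.0
```

>>> jog_arm --increments '[[[0.0293,-0.1362,0,0,0,0,0],[0.0293,-0.1362,0,0,0,0,0],[0.0293,-0.1362,0,0,0,0,0],[0.0293,-0.1362,0,0,0,0,0],[0.0293,-0.1362,0,0,0,0,0],[0.0293,-0.1362,0,0,0,0,0],[0.0293,-0.1362,0,0,0,0,0],[0.0293,-0.1362,0,0,0,0,0],[0.0293,-0.1362,0,0,0,0,0],[0,0,0,0,0,0,0],[0,0,0,0,0,0,0]]]'

```text
clock: 11.9
tcp_pos: [0.5281, -0.2649, 0.268]
orientation: [-0.0, 0.001, 1.0, 0.0]
wrist_force: [-0.0, 0.1, 0.2]
finger_gap: 0.0854
grip_force: 0.0
```

```bash
python3 - <<'E'
from held import *
s=env.get_state(); print(s['tcp_pos'],s['orientation'],s['joint_pos'].round(2))
COLLAR_FL=[LID[0],LID[2]]
C=[];M=[];ims=[]
for n in('scene','top'):
    c=cams.read_camera(n); u=proj(c,[.594,.042,.095])
    for d in spotter.landmark_of('lid_bore',n): print(n,d['conf'],d['uv'],onz(c,d['uv'],.113).round(4))
    m=mask('lid',n,c,u)
    if m is not None: C.append(c);M.append(m);print(n,fit([c],[m],COLLAR_FL,[.594,.042],.075))
    im=cv2.cvtColor(c['pixels'],cv2.COLOR_RGB2BGR); u=u.astype(int); ims.append(cv2.resize(im[u[1]-50:u[1]+50,u[0]-40:u[0]+40],None,fx=5,fy=5,interpolation=cv2.INTER_CUBIC))
if len(C)==2: print('both',fit(C,M,COLLAR_FL,[.594,.042],.075))
cv2.imwrite('pics/crop3.png',np.hstack(ims))
E
```

```text
[ 0.52814938 -0.26491674  0.26797551] [-2.98395060e-04  1.05542068e-03  9.99999275e-01  4.97913060e-04] [-0.6   0.34  0.17  1.4   0.   -0.6 ]
scene 0.92 [344.2, 209.6] [0.5959 0.0428 0.113 ]
scene (array([0.5948, 0.0421]), np.float64(0.918))
top 0.83 [266.4, 245.2] [0.6003 0.0464 0.113 ]
top (array([0.5958, 0.043 ]), np.float64(0.932))
both (array([0.5956, 0.043 ]), np.float64(0.922))
```

View pics/crop3.png

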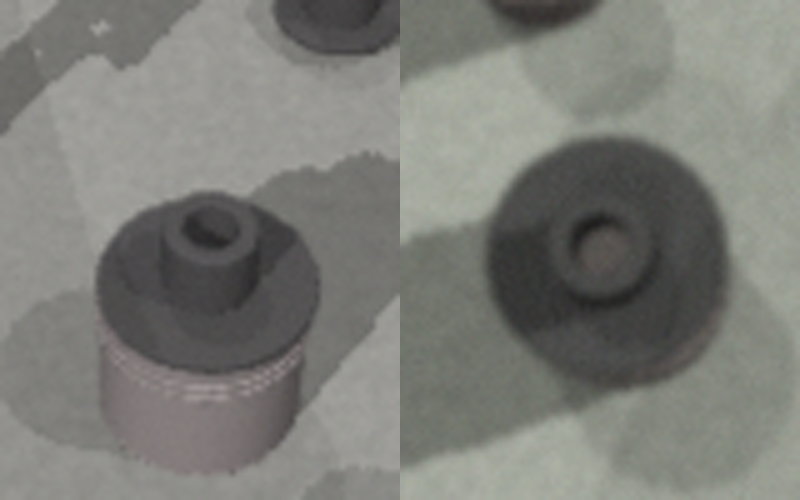

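The lid sits level and flush on the pot, with the bore at about (0.595, 0.0425). Now I'll grasp the rod.

>>> jog_arm --increments '[[[0,0,0.08,0,0,0,0],[0,0,0.12,0,0,0,0],[0,0,0.12,0,0,0,0],[0,0,0.12,0,0,0,0],[0,0,0.07,0,0,0,0],[0,0,0.032,0,0,0,0],[0,0,0,0,0,0,0],[0,0,0,0,0,0,120],[0,0,0,0,0,0,150],[0,0,0,0,0,0,240],[0,0,0,0,0,0,240],[0,0,0,0,0,0,240],[0,0,0,0,0,0,240],[0,0,0,0,0,0,240],[0,0,0,0,0,0,240],[0,0,0,0,0,0,240]]]' --force 45

```text
clock: 13.8
tcp_pos: [0.5291, -0.2648, 0.1337]
orientation: [0.001, 0.0, 1.0, -0.0]
wrist_force: [-0.5, 0.0, 5.1]
finger_gap: 0.0249
grip_force: 44.0
```

>>> jog_arm --increments '[[[0,0,-0.02,0,0,0,240],[0,0,-0.04,0,0,0,240],[0,0,-0.08,0,0,0,240],[0,0,-0.1,0,0,0,240],[0,0,-0.1,0,0,0,240],[0,0,-0.1,0,0,0,240],[0,0,-0.08,0,0,0,240],[0,0,-0.05,0,0,0,240],[0,0,-0.03,0,0,0,240],[0,0,0,0,0,0,240],[0,0,0,0,0,0,240]]]'

```text
clock: 14.9
tcp_pos: [0.5284, -0.2643, 0.2819]
orientation: [-0.001, 0.0, 1.0, 0.0]
wrist_force: [0.0, -0.0, -0.6]
finger_gap: 0.0249
grip_force: 44.2
```

```bash
cat > rod.py <<'E'
from h import *
def look(tag,crop=True):
    s=env.get_state(); p=s['tcp_pos']; print(p.round(4),s['orientation'].round(4),s['wrist_force'].round(1),s['finger_gap'])
    ims=[]; L={}
    for n in('scene','top'):
        c=cams.read_camera(n)
        for t,dz in(('rod_mark',-.0307),('rod_tip',-.1257)):
            e=proj(c,p+[0,0,dz]); print(n,t,'expect',e.round(1))
            for d in spotter.landmark_of(t,n):
                if np.linalg.norm(np.array(d['uv'])-e)<30: print('   ',round(d['conf'],2),np.round(d['uv'],1),(onz(c,d['uv'],p[2]+dz)-p).round(4))
        u=proj(c,p+[0,0,-.06]).astype(int); im=cv2.cvtColor(c['pixels'],cv2.COLOR_RGB2BGR)
        ims.append(cv2.resize(cv2.copyMakeBorder(im,60,60,60,60,cv2.BORDER_CONSTANT)[u[1]:u[1]+120,u[0]+20:u[0]+100],None,fx=5,fy=5,interpolation=cv2.INTER_CUBIC))
    cv2.imwrite('pics/'+tag+'.png',np.hstack(ims))
E
python3 -c "from rod import *; look('crop4')"
```

```text
[ 0.5284 -0.2643  0.2819] [-6.e-04  1.e-04  1.e+00  4.e-04] [ 0.  -0.  -0.6] 0.024931533520434868
scene rod_mark expect [168.4 216.5]
    0.78 [168.6 215.5] [-0.0016  0.0012 -0.0307]
    0.72 [177.7 239.2] [ 0.0495 -0.009  -0.0307]
scene rod_tip expect [183.6 252.3]
    0.7 [181.9 252.1] [-0.0023 -0.0021 -0.1257]
    0.57 [189.1 267.6] [ 0.0344 -0.0075 -0.1257]
top rod_mark expect [456.3 279.1]
top rod_tip expect [442.2 282.6]
```

View pics/crop4.png

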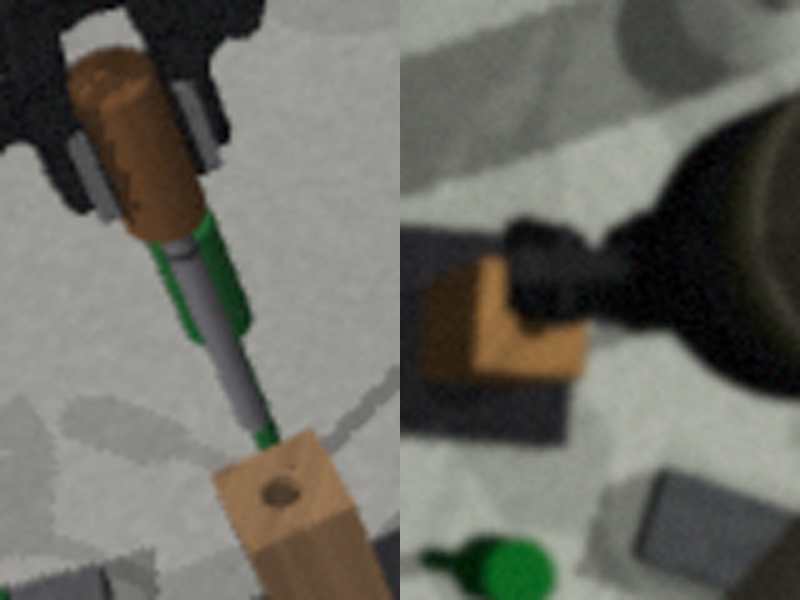

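The rod hangs free and upright above its post, with the mark where expected. I'll carry it over the collar.

>>> jog_arm --increments '[[[-0.0111,0.0511,0,0,0,0,240],[-0.0222,0.1023,0,0,0,0,240],[-0.0222,0.1023,0,0,0,0,240],[-0.0222,0.1023,0,0,0,0,240],[-0.0222,0.1023,0,0,0,0,240],[-0.0222,0.1023,0,0,0,0,240],[-0.0222,0.1023,0,0,0,0,240],[-0.0222,0.1023,0,0,0,0,240],[-0.0222,0.1023,0,0,0,0,240],[-0.0222,0.1023,0,0,0,0,240],[-0.0222,0.1023,0,0,0,0,240],[-0.0222,0.1023,0,0,0,0,240],[-0.0111,0.0511,0,0,0,0,240],[0,0,0.1,0,0,0,240],[0,0,0,0,0,0,240],[0,0,0,0,0,0,240],[0,0,0,0,0,0,240]]]'

```text
clock: 16.9
tcp_pos: [0.5956, 0.042, 0.2589]
orientation: [0.0, 0.0, 1.0, -0.0]
wrist_force: [0.8, 1.2, -0.3]
finger_gap: 0.025
grip_force: 44.3
```

```bash
python3 - <<'E'
from rod import *
look('crop5')
E
```

```text
[0.5956 0.042  0.2589] [ 5.e-04  5.e-04  1.e+00 -0.e+00] [ 0.8  1.2 -0.3] 0.025026838456935995
scene rod_mark expect [346.5 166.7]
    0.58 [347.1 168.4] [ 0.004  -0.0021 -0.0307]
scene rod_tip expect [344.2 202.8]
    0.64 [344.5 201.2] [-0.0029  0.0032 -0.1257]
top rod_mark expect [262.3 239. ]
    0.57 [265.1 240.8] [-0.003  -0.0045 -0.0307]
top rod_tip expect [267.8 246.4]
    0.53 [266.8 244.3] [ 0.0038  0.0018 -0.1257]
```

View pics/crop5.png

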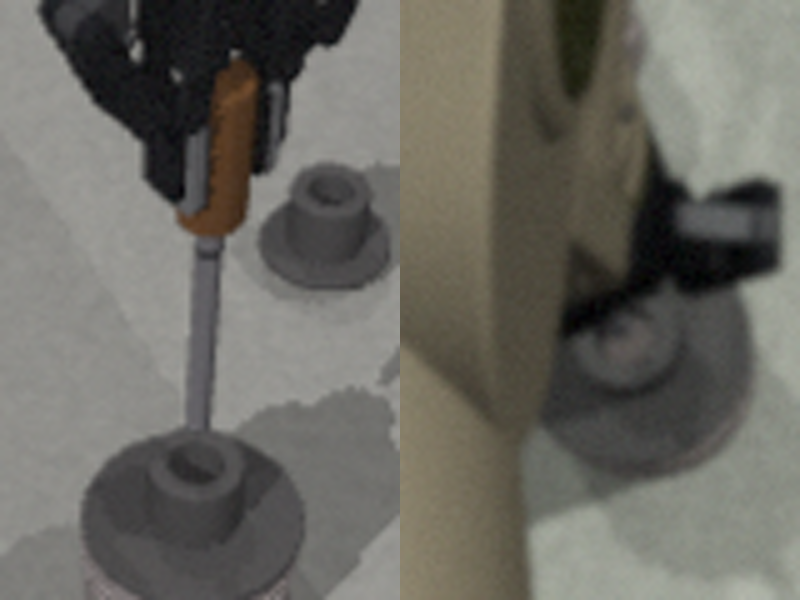

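The rod tip hangs just above the collar. The arm blocks the top view, so I'll measure the stem axis to subpixel in the scene view, along with the mark and the bore.

```bash
cat > stem.py <<'E'
from h import *
def stem(z0=-.118,z1=-.036):
    s=env.get_state(); p=s['tcp_pos']; ims=[]
    for _ in range(3): c=cams.read_camera('scene'); ims.append(c['pixels'].astype(float).mean(2))
    g=np.mean(ims,0); k=np.cos(np.pi/4)
    r=[]
    for dz in np.arange(z0,z1,.004):
        e=proj(c,p+[0,0,dz]); v=int(round(e[1])); e=proj(c,p+[0,0,dz]); xs=np.arange(int(e[0])-8,int(e[0])+10)
        sl=g[v,xs[0]:xs[-1]+1]; b=np.median(np.r_[sl[:4],sl[-4:]]); w=np.clip(b-sl-0.25*(b-sl).max(),0,None)
        mm=1000*np.linalg.norm(np.array(c['xyz'])-p-[0,0,dz])/c['fx']
        r.append((dz*1000,((w*xs).sum()/w.sum()-e[0])*mm))
    r=np.array(r); print(r.round(1).tolist()); print('fit slope,off@0 mm',np.polyfit(r[:,0],r[:,1],1))
    print('img right in world',camR(c)[:,0].round(2)); return c,g,p
E
python3 - <<'E'
from stem import *
c,g,p=stem()
print('bore proj',proj(c,[.595,.0425,.113]), 'below tcp', proj(c,[p[0],p[1],.113]))
for d in spotter.landmark_of('lid_bore','scene'): print(d['conf'],d['uv'])
# vertical profile along the stem for handle end / mark / tip
for dz in np.arange(-.010,-.150,-.002):
    u,v=proj(c,p+[0,0,dz]); print(round(dz*1000),round(float(cv2.getRectSubPix(g.astype(np.float32),(3,1),(float(u),float(v))).mean())),end='; ')
E
```

```text
[[-118.0, 0.3], [-114.0, 0.1], [-110.0, 0.3], [-106.0, 0.4], [-102.0, 0.2], [-98.0, 0.5], [-94.0, 0.2], [-90.0, -0.0], [-86.0, 0.4], [-82.0, 0.0], [-78.0, 0.2], [-74.0, 0.2], [-70.0, 0.0], [-66.0, 0.0], [-62.0, 0.3], [-58.0, 0.1], [-54.0, -0.2], [-50.0, 0.1], [-46.0, -0.3], [-42.0, 0.4], [-38.0, -0.0]]
fit slope,off@0 mm [-0.00364981 -0.13994767]
img right in world [ 0.61  0.79 -0.01]
bore proj [343.80768136 209.38927002] below tcp [343.84112446 209.65583383]
0.92 [340.3, 211.1]
0.28 [341.4, 201.9]
-10 55; -12 55; -14 56; -16 59; -18 61; -20 61; -22 61; -24 61; -26 67; -28 82; -30 90; -32 85; -34 70; -36 56; -38 81; -40 91; -42 94; -44 94; -46 95; -48 95; -50 95; -52 95; -54 94; -56 94; -58 94; -60 94; -62 94; -64 95; -66 94; -68 94; -70 94; -72 94; -74 94; -76 94; -78 94; -80 94; -82 94; -84 95; -86 95; -88 95; -90 95; -92 95; -94 95; -96 95; -98 94; -100 94; -102 93; -104 93; -106 94; -108 94; -110 94; -112 93; -114 93; -116 94; -118 94; -120 94; -122 94; -124 94; -126 93; -128 84; -130 81; -132 82; -134 77; -136 72; -138 67; -140 67; -142 67; -144 66; -146 64; -148 58;
```

The rod is aligned with the tool axis and the bore to within 1 mm, and the mark sits about 31 mm below the TCP. The target TCP z is therefore about 0.144.

>>> jog_arm --increments '[[[0,0,0.02,0,0,0,240],[0,0,0.04,0,0,0,240],[0,0,0.04,0,0,0,240],[0,0,0.04,0,0,0,240],[0,0,0.04,0,0,0,240],[0,0,0.04,0,0,0,240],[0,0,0.04,0,0,0,240],[0,0,0.04,0,0,0,240],[0,0,0.04,0,0,0,240],[0,0,0.02,0,0,0,240],[0,0,0.02,0,0,0,240],[0,0,0,0,0,0,240],[0,0,0,0,0,0,240],[0,0,0,0,0,0,240]]]'

```text
clock: 18.8
tcp_pos: [0.5957, 0.0424, 0.1634]
orientation: [0.0, 0.0, 1.0, 0.0]
wrist_force: [-0.2, 0.3, -0.1]
finger_gap: 0.0249
grip_force: 44.3
```

```bash
python3 - <<'E'
from fit import *
s=env.get_state(); p=s['tcp_pos']; print(p.round(4),s['orientation'].round(4),s['wrist_force'].round(1),s['finger_gap'])
c=cams.read_camera('scene'); m=mask('lid','scene',c,proj(c,[.595,.042,.095]))
g=np.mean([cams.read_camera('scene')['pixels'].astype(np.float32).mean(2) for _ in range(3)],0).astype(np.float32)
for dz in np.arange(-.016,-.060,-.002):
    u,v=proj(c,p+[0,0,dz]); print(round(dz*1000),round(float(cv2.getRectSubPix(g,(3,1),(float(u),float(v))).mean())),end='; ')
u=proj(c,[.595,.042,.113]).astype(int)
im=cv2.cvtColor(c['pixels'],cv2.COLOR_RGB2BGR)[u[1]-35:u[1]+35,u[0]-40:u[0]+40]
cv2.imwrite('pics/crop6.png',cv2.resize(im,None,fx=8,fy=8,interpolation=cv2.INTER_CUBIC)); print(u)
E
```

```text
[0.5957 0.0424 0.1634] [5.e-04 1.e-04 1.e+00 0.e+00] [-0.2  0.3 -0.1] 0.02494455953239018
-16 59; -18 61; -20 62; -22 62; -24 62; -26 65; -28 72; -30 84; -32 84; -34 75; -36 67; -38 74; -40 89; -42 93; -44 95; -46 95; -48 95; -50 95; -52 95; -54 94; -56 94; -58 93; [343 209]
```

View pics/crop6.png

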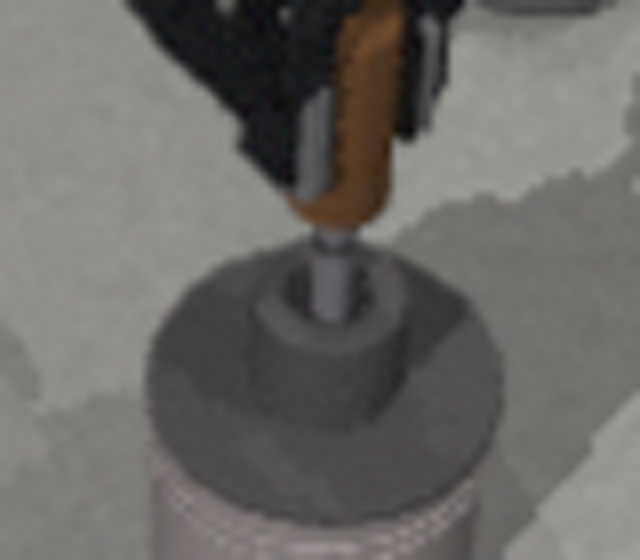

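The stem is inside the bore and centred, with the mark about 19 mm above the collar top. Final lowering.

>>> jog_arm --increments '[[[0,0,0.02,0,0,0,240],[0,0,0.02,0,0,0,240],[0,0,0.02,0,0,0,240],[0,0,0.0116,0,0,0,240],[0,0,0.006,0,0,0,240],[0,0,0,0,0,0,240],[0,0,0,0,0,0,240],[0,0,0,0,0,0,240],[0,0,0,0,0,0,240]]]'

```text
clock: 19.95
tcp_pos: [0.5955, 0.0424, 0.1437]
orientation: [0.0, 0.0, 1.0, 0.0]
wrist_force: [0.1, 0.1, -1.4]
finger_gap: 0.0248
grip_force: 44.3
```

```bash
python3 - <<'E'
from fit import *
for _ in range(2):
    s=env.get_state(); p=s['tcp_pos']; print(p.round(4),s['orientation'].round(4),s['wrist_force'].round(1),s['finger_gap']); c=cams.read_camera('scene')
g=np.mean([cams.read_camera('scene')['pixels'].astype(np.float32).mean(2) for _ in range(3)],0).astype(np.float32)
for dz in np.arange(-.016,-.060,-.002):
    u,v=proj(c,p+[0,0,dz]); print(round(dz*1000),round(float(cv2.getRectSubPix(g,(3,1),(float(u),float(v))).mean())),end='; ')
u=proj(c,[.595,.042,.113]).astype(int)
im=cv2.cvtColor(c['pixels'],cv2.COLOR_RGB2BGR)[u[1]-35:u[1]+35,u[0]-40:u[0]+40]
cv2.imwrite('pics/crop7.png',cv2.resize(im,None,fx=8,fy=8,interpolation=cv2.INTER_CUBIC))
E
```

```text
[0.5955 0.0424 0.1437] [2.e-04 1.e-04 1.e+00 0.e+00] [ 0.1  0.1 -1.4] 0.024843605663084262
[0.5955 0.0424 0.1437] [2.e-04 1.e-04 1.e+00 0.e+00] [-0.7 -0.2  0.5] 0.025357135434325134
-16 57; -18 58; -20 61; -22 62; -24 62; -26 62; -28 72; -30 81; -32 88; -34 73; -36 69; -38 77; -40 84; -42 83; -44 72; -46 72; -48 73; -50 76; -52 79; -54 79; -56 73; -58 70;
```

View pics/crop7.png

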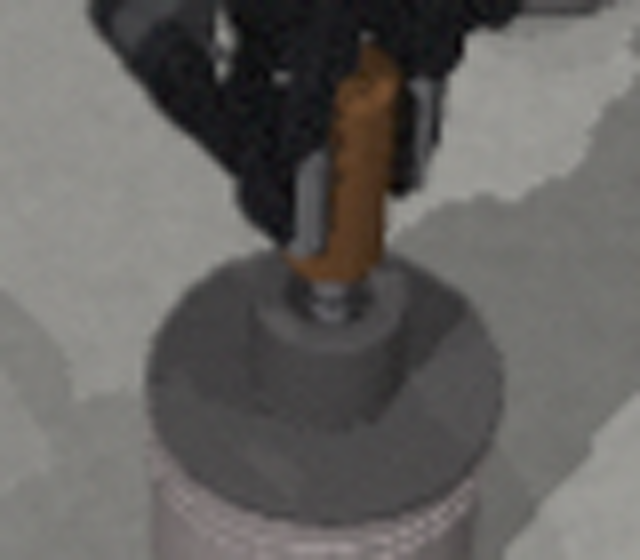

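The mark is level with the collar top: its front is seen at crop row 303, against 302 predicted. The rod is centred, upright and still, with no contact force.

```bash
python3 -c "
from workcell import ticket
print(ticket.hand_in())"
```

```text
the job is handed in; nothing more can be done
None
```

The job is handed in at about 20 s on the robot's clock: the large lid sits level and fully home on the wide pot, and the arm holds the rod upright and centred in the collar with its dark ring at the collar's top (to within about 1 mm by my camera measurement).

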